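Lift the hot garlic bulb with the tongs and hold it over the bowl

TASK

The roasted garlic bulb on the cork trivet is hot: take hold of the kitchen tongs across their two arms, close them on the bulb and lift it, never touching the bulb with the robot itself. Bring it over the middle of the small steel bowl and finish there still holding it in the tongs, still, with the bulb's underside at least 2 cm above the bowl's rim. Leave the bowl, the garlic keeper, the rasp grater and the jar where they are.

Things in the scene. Friction and masses are not known exactly. Their poses are not given: they have to be found in the camera images.
- tongs_grip (a point): Where to grip steel kitchen tongs that lie on their side, arms spread level in a V: midway between the grey grip pads (56 mm long, 26 mm high), 13 mm above the underside. x axis: from hinge to tips. Hinge 105 mm behind, tip ends 115 mm ahead. Pads measure 58 mm over their outer faces at rest, 42 mm with the tips closed on the bulb; springs push each outwards, 6 N at rest to 8 N.
- tongs_tip (a point): Midway between the two tips of the tongs, 100 mm ahead of tongs_grip and level with it (13 mm above the underside); axes as tongs_grip. The tips are shallow V claws, 32 mm long, 26 mm high; free gap about 66 mm at rest, 54 mm with the pads at 52 mm: tips move about twice as far as pads.
- tongs: The whole tongs, loose, about 110 g, balanced near tongs_grip: origin at the hinge, at the underside; x towards the tips, z up as they lie. 250 mm long, 26 mm high, about 85 mm wide over the open tips.
- bulb_center (a point): Centre of the garlic bulb's widest part (44 mm diameter), 18 mm above its underside; z up the neck. The bulb is 52 mm high with the 9 mm thick neck, about 50 g, and stands loose on the trivet.
- bulb: The same garlic bulb, origin at the centre of its underside.
- trivet: Round cork trivet, fixed, 110 mm diameter, 20 mm thick; origin at the centre of its underside, on the counter. The bulb stands on it, up to about 14 mm off centre.
- bowl: Small round steel bowl, loose, open upwards, rim 120 mm diameter and 50 mm above the counter; origin at the centre of its underside, z up.
- keeper: Bystander: lidded white ceramic garlic keeper, 96 mm diameter, 115 mm high; origin at the centre of its underside.
- grater: Bystander: flat plastic rasp grater lying along its y axis, 280 mm long, 36 mm wide, 18 mm high; origin at its middle, at the underside.
- jar: Bystander: glass jar with a wooden lid, 60 mm diameter, 90 mm high; origin at the centre of its underside.
Mind the look-alikes: they are no part of the job. Of the things like the bulb, leave any that is black, green or red; of the rest the larger one is meant.

How it is judged (in metres and radians):
On the way, in this order (a step that is already met when the one before it is completed fails the run):
1. the tongs are in the gripper, lifted off the counter (contact force between the fingers and tongs above 1 N and height (world z) of tongs_grip above 0.025 m), for 0.2 s.
2. the bulb is lifted off the trivet in the tongs (contact force between bulb and tongs above 0.2 N and contact force between the fingers and tongs above 1 N and height (world z) of bulb_center above 0.055 m and contact force between bulb and trivet below 0.05 N), for 0.2 s.
At the end, for the whole second after the job is handed in: Fingers hold the tongs, only the tongs hold the bulb: its widest part 83 mm or more above the counter (underside 15 mm over the rim), within 40 mm of the bowl's middle seen from above, under 0.03 m/s; bulb and tongs touch no bowl, trivet, keeper or jar (contact force between bulb and tongs above 0.2 N and contact force between the fingers and tongs above 1 N and height (world z) of bulb_center above 0.083 m and horizontal distance between bulb_center and bowl below 0.04 m and linear speed of bulb below 0.03 m/s and contact force between bulb and the fingers below 0.05 N and contact force between bulb and the arm below 0.05 N and contact force between each of bulb, tongs and bowl below 0.05 N and contact force between tongs and keeper below 0.05 N and contact force between tongs and jar below 0.05 N and contact force between tongs and trivet below 0.05 N); the arm keeps its last pose, push and grip.
It fails at once if the robot touches the hot bulb (contact force between bulb and the fingers above 0.3 N or contact force between bulb and the arm above 0.3 N).
It fails at once if the bowl is displaced by more than 25 mm (distance of bowl from where it was at the start of the episode above 0.025 m).
It fails at once if a bystander is displaced by more than 20 mm (distance of any of keeper, grater, jar from where it was at the start of the episode above 0.02 m).
It also fails if it takes over 64 s, if anything falls off the work surface, if the arm or the gripper's body presses on something with over 40 N, if the wrist force passes 120 N, or if a joint passes its speed limit or range.

ROBOT

A 6-joint arm with a two-finger parallel gripper is mounted at the origin on the work surface. World frame = base frame: x ahead of the robot, y to its left, z up, the work surface at z = 0. Lengths are in m, angles in degrees, forces in N, time in s.
With the tool pointing down it reaches from about 0.3 to 0.75 m from the base axis. Payload 8.5 kg.
Tool frame: the origin (TCP) lies at the very end of the fingers, on their centre line; the grasp point (between the pads) lies 19 mm behind it (env.grip_point_offset is the distance from the TCP to the grasp point, in m); z points along the fingers, y is the direction in which the jaws open and shut (so a half turn about z gives the same grasp; the last joint's range is limited). The gripper opens to 85 mm and grips with 20 to 120 N. Pads are 22 mm wide; open, the fingers measure 114 mm over their backs; the gripper's body (76 mm by 85 mm) begins 54 mm behind the grasp point. The pads swing forward as they close: fully open they stand 13 mm farther back than shut.
Start: joints at [61.232, 21.807, 74.336, -0, 83.858, -12.336], TCP at [0.156, 0.528, 0.231] pointing down, gripper open.
Joint ranges: [-178.18, 178.18], [-50.72, 133.34], [12.68, 142.11], [-81.47, 261.47], [9.98, 163.14], [-165.26, 165.26]. Speed limits (degrees/s): [136.94, 136.94, 180, 180, 180, 180].

INTERFACE

Orientations are given as a 3x3 rotation matrix whose columns are the frame's x, y, z axes.
In Python, from rig import env gives the robot as it stands.
- The arm moves only by the tool move_arm, never from a script. Its argument "moves" is a list of rows, each a list of 4 numbers: the shift along the tool's x, y, z in mm, then the turn about the tool's z in rad. In form: [[tx, ty, tz, spin], ...]. A call has 1 to 20 rows; each row is the pose to reach, as a shift and turn from the pose commanded when the call began, along the tool's axes at that moment; what a row does not reach only later rows make up. A row lasts 1/10 s, in which the tool goes at most 50 mm and 8.59 degrees, less where a joint would pass 70% of its speed; a pose out of reach is approached as far as the arm can. A call with a gripper value outside its range is refused whole. "grip" is the closure, from 0 (fully open) to 1 (shut), set as the call begins (left out, the last holds). The fingers move at their own pace and stop on an object; "grip_force" is the grip in N (left out, the last holds). Time passes only in rows, so rows that repeat a pose let the fingers close. It gives the time, the measured TCP pose, the force and the opening at its end, in the units of the state.
- env.observe(): the state, without advancing time (a new reading comes with each control period).
- env.get_image(name): name is "scene" or "top"; returns the picture (480x640x3 uint8, red, green, blue); there is no depth.
- env.get_calibration(name): a dict with "fovy" (degrees; the focal length in pixels is half the picture's height over the tangent of half this angle, whatever the lens; pixels are square), "cx", "cy" (the principal point, pixels), "extrinsics" (4x4, takes a point from world to camera coordinates). Camera axes: x right, y up, looking along -z (the intrinsics and any distortion apply to the point x, -y, -z); pixel columns grow to the right and rows downward; lengths in m; the calibration is good to about 2 mm. A picture is of the moment at which its call begins. get_calibration takes no time and is no camera call.
- env.close_job(): hands the job in, once; it reports no verdict.
Trained networks look in the newest picture that a camera, given by its name, has taken for a name from the list of things; names that differ only in an ending like _2 or _b are one class to them, and where a whole thing is asked for, a point or a joint stands for the part that bears it (a point fixed in the world has none). Each returns a list of dicts, best first, with "conf" (0 to 1); they miss things now and then, are a little off and sometimes report something else, mostly with a low value. They report only what shows in the picture. A call takes as long as a camera call. They do not tell look-alikes from the thing itself.
- env.silhouettes(camera, name): "region" (480x640 bool, what is visible of it) and "point" ([row, column] in pixels, amid what is visible of it).
- env.tip_of(camera, name): "point" ([row, column] in pixels: a listed point, or the origin of a listed thing).
The state is a dict: "time_s": time; "q": joint angles; "qvel": joint speeds; "joint_efforts": joint torques, N m; "position": TCP position; "tool_rot": TCP orientation; "ft_force": force on the tool from outside, world axes, zero at the start; "wrist_torque": the same for the moment, N m; "grip_width": finger opening in m.
Only numpy, scipy, OpenCV 4.12 (cv2) and the standard library are available. Lean on these libraries where they do the work, as an engineer would, in place of code of your own. Each camera call takes 0.05 s, during which the arm holds its last target.

## Working session

There is one attempt and no reset: what is moved stays moved. The work goes in short steps, Python scripts to look and compute and a tool call to move; the robot and the scene stay as the last step left them, time stands still between calls to the robot, and variables do not carry over. Pictures are saved under pics/ and viewed, and the job is handed in when it is done.

Besides the shell and the picture viewer there is one more tool, called after "Request:" as a command line: name --pt "numbers of a row" for each row, then --argument value for the rest. move_arm: Moves the arm, as the interface text tells. Its arguments: {"type":"object","properties":{"moves":{"type":"array"},"grip":{"type":"number"},"grip_force":{"type":"number"}},"required":["moves"]}

```bash
ls; mkdir -p pics; python3 - <<'E'
from rig import env
import cv2
for n in ["scene","top"]:
    im=env.get_image(n); cv2.imwrite(f"pics/{n}0.png",im[:,:,::-1])
    print(env.get_calibration(n))
o=env.observe(); print(o)
for cam in ["top","scene"]:
  for n in ["tongs_grip","tongs_tip","tongs","bulb_center","bulb","trivet","bowl","keeper","grater","jar"]:
    print(cam,n,[(d["point"],round(d["conf"],2)) for d in env.tip_of(cam,n)])
E
```

```text
pics
{'fovy': 46.239018408428215, 'cx': 319.2806289932128, 'cy': 246.19426134527424, 'extrinsics': array([[ 0.79163422,  0.6109929 ,  0.00171393, -0.4919225 ],
       [-0.4941675 ,  0.63861442,  0.58988991,  0.17264855],
       [ 0.35932401, -0.46782401,  0.80748186, -1.37043197],
       [ 0.        ,  0.        ,  0.        ,  1.        ]])}
{'fovy': 47.88443364082977, 'cx': 322.29882950472995, 'cy': 234.17877713118054, 'extrinsics': array([[ 0.01998743, -0.99962905,  0.01850028,  0.06455694],
       [ 0.99705225,  0.02130006,  0.07370964, -0.59149702],
       [-0.07407636,  0.01697248,  0.99710813, -1.12660009],
       [ 0.        ,  0.        ,  0.        ,  1.        ]])}
{'time_s': 0.1, 'q': array([ 6.12301631e+01,  2.18361325e+01,  7.43786582e+01, -3.11570523e-04,
        8.38573458e+01, -1.23339429e+01]), 'qvel': array([-0.01945496, -0.07670585, -0.103774  ,  0.00115206, -0.0156958 ,
       -0.13143478]), 'joint_efforts': array([ 3.24360139e-03, -4.49220765e+01, -2.31654918e+01, -2.52066802e-04,
        3.75823452e-03, -9.06447099e-06]), 'position': array([0.15547857, 0.527298
[... 852 characters left out ...]
eeper [([183.2, 475.8], 0.68)]
top grater [([149.0, 358.4], 0.76)]
top jar [([288.9, 139.9], 0.67)]
scene tongs_grip [([338.6, 178.2], 0.59), ([297.2, 313.9], 0.31)]
scene tongs_tip []
scene tongs [([316.2, 136.8], 0.64)]
scene bulb_center [([366.4, 316.6], 0.94), ([273.4, 373.0], 0.87), ([345.7, 290.1], 0.52), ([324.0, 253.4], 0.48), ([306.0, 322.1], 0.16)]
scene bulb [([374.9, 315.2], 0.91), ([300.8, 312.5], 0.73), ([330.0, 252.5], 0.61), ([352.9, 286.7], 0.61), ([273.0, 370.9], 0.54)]
scene trivet [([306.0, 319.3], 0.76), ([223.1, 398.0], 0.52)]
scene bowl [([226.1, 396.3], 0.87)]
scene keeper [([440.3, 270.0], 0.8)]
scene grater [([353.6, 385.5], 0.94)]
scene jar [([151.6, 383.1], 0.67)]
```

View pics/top0.png

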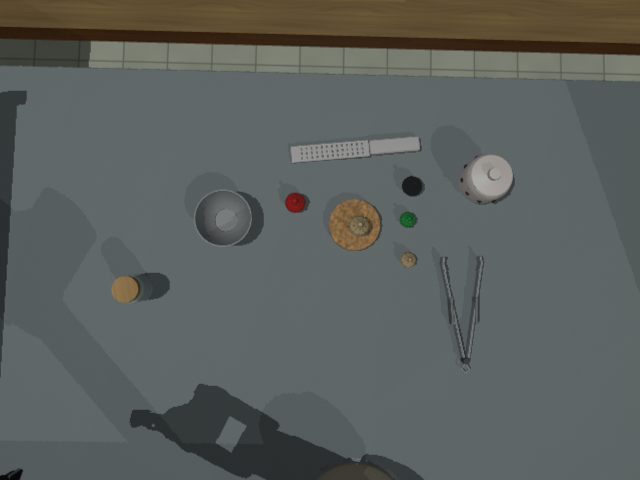

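View pics/scene0.png

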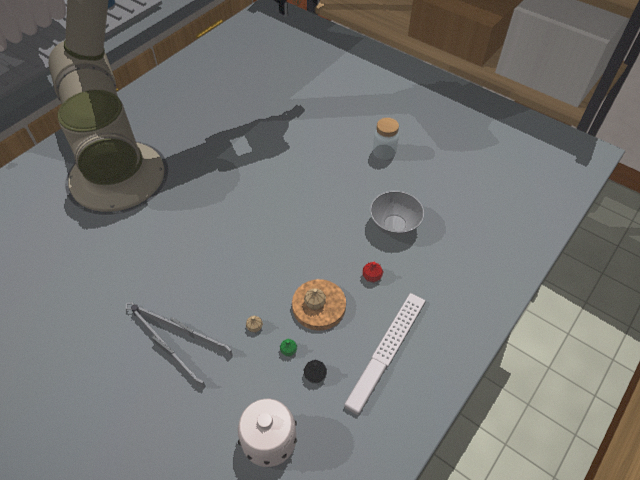

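```bash
cat > h.py <<'E'
import numpy as np
from rig import env
def cam(n):
    c=env.get_calibration(n); return 240/np.tan(np.radians(c["fovy"])/2),c["cx"],c["cy"],c["extrinsics"]
def ray(n,r,c):
    f,cx,cy,E=cam(n); d=np.array([(c-cx)/f,-(r-cy)/f,-1]); R=E[:3,:3]
    return -R.T@E[:3,3],R.T@d
def onz(n,r,c,z):
    o,d=ray(n,r,c); return o+d*(z-o[2])/d[2]
def proj(n,p):
    f,cx,cy,E=cam(n); q=E[:3,:3]@np.asarray(p)+E[:3,3]; return np.array([cy-f*q[1]/-q[2],cx+f*q[0]/-q[2]])
def tri(pix):
    A=0;b=0
    for n,r,c in pix:
        o,d=ray(n,r,c); d=d/np.linalg.norm(d); M=np.eye(3)-np.outer(d,d); A=A+M;b=b+M@o
    return np.linalg.solve(A,b)
E
python3 - <<'E'
from h import *
import cv2
for n,z in [("top",0),("scene",0)]:
    im=cv2.imread(f"pics/{n}0.png")
    for nm,(r0,r1,c0,c1) in {"top":{"tongs":(240,390,400,520),"bulb":(180,270,300,420)},"scene":{"tongs":(290,400,110,250),"bulb":(250,350,240,400)}}[n].items():
        s=5 if nm=="tongs" and n=="top" and False else 4
        cv2.imwrite(f"pics/{n}_{nm}.png",cv2.resize(cv2.convertScaleAbs(im[r0:r1,c0:c1],alpha=1.8),None,fx=s,fy=s,interpolation=cv2.INTER_CUBIC))
print("bulb",tri([("top",226.4,359.2),("scene",301,314)]), onz("top",226.4,359.2,.038),onz("scene",303,315,.038))
print("trivet",onz("top",224.5,355.2,0.01),onz("scene",306,319.3,0.01))
print("bowl",onz("top",222.7,223.7,0),onz("scene",226.1,396.3,0))
print("jar",onz("top",289,140,0),"keeper",onz("top",183.2,475.8,0),onz("scene",440,270,0))
for p in [(358,466),(258,444),(258,481)]: print(onz("top",*p,.026))
for p in [(308,135),(382,200),(350,229)]: print(onz("scene",*p,.026))
E
```

```text
bulb [ 6.07769934e-01 -3.91641511e-04  3.05683427e-02] [ 6.06799860e-01 -7.03536001e-06  3.80000000e-02] [ 0.61519839 -0.00597734  0.038     ]
trivet [0.61324051 0.00627351 0.01      ] [0.61626272 0.00669422 0.01      ]
bowl [0.611912   0.28977674 0.        ] [0.62369041 0.28386844 0.        ]
jar [0.46604009 0.46300352 0.        ] keeper [ 0.71070912 -0.25746919  0.        ] [ 0.710198   -0.25776344  0.        ]
[ 0.33669729 -0.22860467  0.026     ]
[ 0.54463505 -0.18174759  0.026     ]
[ 0.54625285 -0.26048967  0.026     ]
[ 0.33366299 -0.22938169  0.026     ]
[ 0.54670055 -0.2612598   0.026     ]
[ 0.5448384  -0.18176633  0.026     ]
```

```bash
python3 - <<'E'
import cv2,numpy as np
a=cv2.imread("pics/top_tongs.png");b=cv2.imread("pics/scene_tongs.png");print(a.shape,b.shape)
E
```

```text
(600, 480, 3) (440, 560, 3)
```

View pics/top_tongs.png

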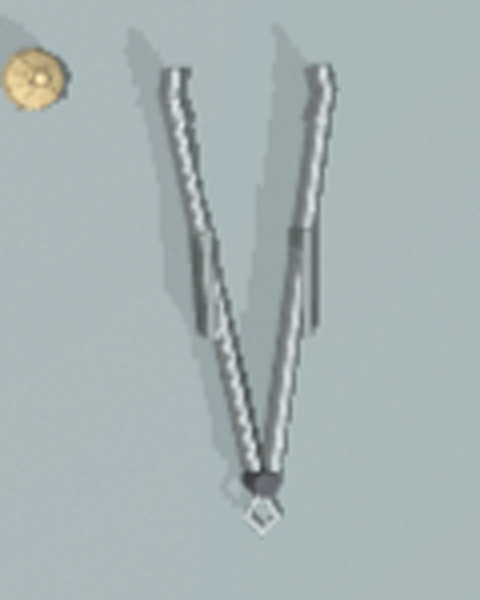

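View pics/scene_tongs.png

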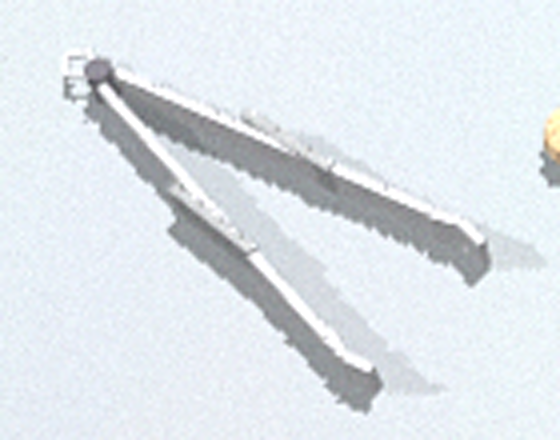

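View pics/top_bulb.png

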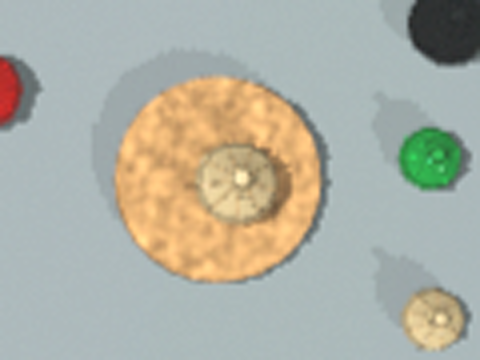

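View pics/scene_bulb.png

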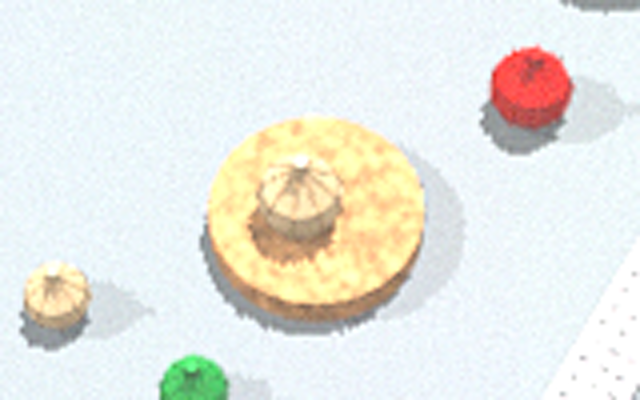

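```bash
python3 - <<'E'
from h import *
hz=onz("top",240+482/4,400+262/4,.026);print("hinge top",hz, "scene",onz("scene",290+70/4,110+98/4,.026))
L=onz("top",240+67/4,400+177/4,.026);R=onz("top",240+65/4,400+320/4,.026);print(L,R)
m=(L+R)/2;print("axis deg",np.degrees(np.arctan2(m[1]-hz[1],m[0]-hz[0])),np.linalg.norm(m-hz))
# pads (zoomed x,y) outer edges
Lp=[onz("top",240+y/4,400+x/4,.026) for x,y in [(192,232),(198,333)]];Rp=[onz("top",240+y/4,400+x/4,.026) for x,y in [(319,226),(318,327)]]
print("pads",Lp,Rp,"mid",(sum(Lp)+sum(Rp))/4)
print("hinge+105", hz+ (m-hz)/np.linalg.norm(m-hz)*.105)
for c,r,cc in [("scene",301.7,315),("top",225.8,359.8)]: print("bulb",onz(c,r,cc,.038))
for s in ["top","scene"]:
  for nm in ["bowl","trivet","bulb"]:
    for d in env.silhouettes(s,nm)[:6]:
      rr,cc=np.where(d["region"]); print(s,nm,round(d["conf"],2),d["region"].sum(),rr.min(),rr.max(),cc.min(),cc.max(),"mid",onz(s,(rr.min()+rr.max())/2,(cc.min()+cc.max())/2,{"bowl":.05,"trivet":.02,"bulb":.038}[nm]))
E
```

```text
hinge top [ 0.33152919 -0.22755661  0.026     ] scene [ 0.33199886 -0.22922131  0.026     ]
[ 0.54729129 -0.18227026  0.026     ] [ 0.54991771 -0.25836493  0.026     ]
axis deg 1.9099888306421304 0.21719597102854243
pads [array([ 0.46062309, -0.19048398,  0.026     ]), array([ 0.40800875, -0.19379102,  0.026     ])] [array([ 0.46505657, -0.25769641,  0.026     ]), array([ 0.4122916 , -0.25708399,  0.026     ])] mid [ 0.436495   -0.22476385  0.026     ]
hinge+105 [ 0.43647086 -0.22405702  0.026     ]
bulb [ 0.61336652 -0.00362579  0.038     ]
bulb [ 0.60809033 -0.00124822  0.038     ]
top bowl 0.78 2590 190 246 194 251 mid [0.61702828 0.28427495 0.05      ]
top trivet 0.6 1777 200 250 329 379 mid [0.61117885 0.00959525 0.02      ]
top bulb 0.89 302 217 235 349 368 mid [0.60761014 0.00147553 0.038     ]
top bulb 0.78 316 193 212 285 304 mid [0.65422362 0.13675262 0.038     ]
top bulb 0.69 183 212 227 400 414 mid [ 0.62353993 -0.10042531  0.038     ]
top bulb 0.51 301 177 195 402 421 mid [ 0.69486938 -0.10936263  0.038     ]
top bulb 0.44 170 253 267 401 415 mid [ 0.53848377 -0.1032378   0.038     ]
scene bowl 0.68 1921 191 235 370 423 mid [0.62106091 0.2784448  0.05      ]
scene trivet 0.82 1801 280 330 293 345 mid [0.61789241 0.00356366 0.02      ]
scene bulb 0.89 325 262 282 363 382 mid [0.6637011 0.1247714 0.038    ]
scene bulb 0.75 447 360 382 303 326 mid [ 0.70286858 -0.12001088  0.038     ]
scene bulb 0.74 223 316 332 246 262 mid [ 0.55061536 -0.11518576  0.038     ]
scene bulb 0.69 380 288 309 304 325 mid [0.60804321 0.00158378 0.038     ]
scene bulb 0.47 213 339 355 280 296 mid [ 0.63371872 -0.11254795  0.038     ]
```

Request:
move_arm --pt "-5 -6 1 0" --pt "-19 -26 5 -0.01" --pt "-39 -51 10 -0.03" --pt "-63 -84 17 -0.04" --pt "-89 -119 24 -0.06" --pt "-116 -154 31 -0.08" --pt "-145 -193 39 -0.1" --pt "-174 -231 47 -0.12" --pt "-202 -270 55 -0.13" --pt "-231 -308 63 -0.15" --pt "-260 -347 71 -0.17" --pt "-289 -385 79 -0.19" --pt "-318 -424 86 -0.21" --pt "-347 -462 94 -0.23" --pt "-376 -501 102 -0.25" --pt "-402 -536 109 -0.27" --pt "-429 -572 117 -0.28" --pt "-453 -604 123 -0.3" --pt "-472 -629 128 -0.31" --pt "-482 -642 131 -0.32" --grip 0

```text
time_s: 3.4
position: [0.4364, -0.2269, 0.0999]
tool_rot: [[-0.999, -0.032, 0.0], [-0.032, 0.999, -0.0], [-0.0, -0.0, -1.0]]
ft_force: [0.4, 0.3, -0.1]
grip_width: 0.0852
```

Request:
move_arm --pt "0 0 0 0" --pt "0 0 0 0" --pt "0 0 0 0"

```text
time_s: 3.7
position: [0.4358, -0.2232, 0.1006]
tool_rot: [[-0.999, -0.034, -0.0], [-0.034, 0.999, 0.0], [0.0, 0.0, -1.0]]
ft_force: [-1.1, -0.1, 0.0]
grip_width: 0.0856
```

```bash
python3 - <<'E'
from h import *
import cv2
o=env.observe();print(o["position"],o["tool_rot"],o["ft_force"],o["q"])
a=env.get_image("top")[200:400,380:560];b=env.get_image("scene")[220:420,60:260]
cv2.imwrite("pics/pre.png",cv2.convertScaleAbs(np.hstack([cv2.resize(a[:,:,::-1],None,fx=2,fy=2),cv2.resize(b[:,:,::-1],None,fx=2,fy=2)]),alpha=1.6))
E
```

```text
[ 0.43582832 -0.22319911  0.10062314] [[-9.99415494e-01 -3.41846166e-02 -2.86736772e-04]
 [-3.41847231e-02  9.99415461e-01  3.75226444e-04]
 [ 2.73742191e-04  3.84809139e-04 -9.99999888e-01]] [-1.09141624 -0.1247068   0.02278321] [-4.10055289e+01  2.42132644e+01  9.51601347e+01  6.24617648e-03
  6.06531051e+01 -1.32967610e+02]
```

View pics/pre.png

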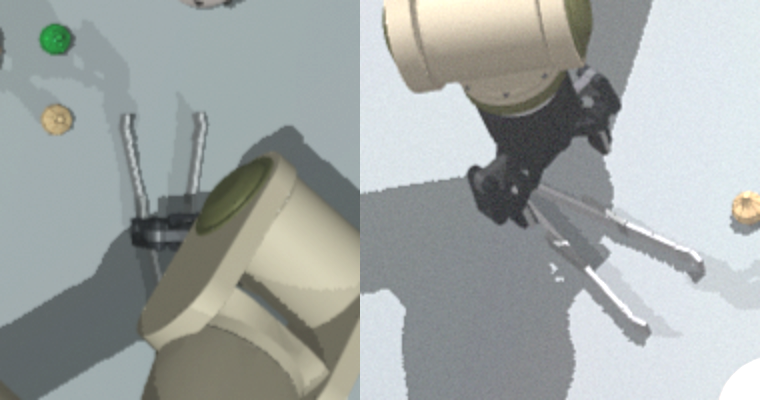

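Request:
move_arm --pt "0 0 10 0" --pt "0 0 25 0" --pt "0 0 40 0" --pt "0 0 55 0" --pt "0 0 68 0" --pt "0 0 80 0" --pt "0 0 88 0" --pt "0 0 94 0" --pt "0 0 98 0" --pt "0 0 98 0" --pt "0 0 98 0"

```text
time_s: 4.9
position: [0.4364, -0.2247, 0.0026]
tool_rot: [[-0.999, -0.033, 0.0], [-0.033, 0.999, -0.0], [-0.0, -0.0, -1.0]]
ft_force: [-0.9, -0.1, -0.4]
grip_width: 0.0858
```

Request:
move_arm --pt "0 0 0 0" --pt "0 0 0 0" --pt "0 0 0 0" --pt "0 0 0 0" --grip 0.3 --grip_force 20

```text
time_s: 5.3
position: [0.4363, -0.2246, 0.0025]
tool_rot: [[-0.999, -0.033, 0.0], [-0.033, 0.999, -0.0], [-0.0, -0.0, -1.0]]
ft_force: [-0.3, -0.1, 1.2]
grip_width: 0.0598
```

```bash
python3 - <<'E'
from h import *
import cv2
o=env.observe();print(o["position"],o["ft_force"],o["grip_width"])
a=env.get_image("top")[200:400,380:560];b=env.get_image("scene")[220:420,60:260]
cv2.imwrite("pics/pre2.png",cv2.convertScaleAbs(np.hstack([cv2.resize(a[:,:,::-1],None,fx=2,fy=2),cv2.resize(b[:,:,::-1],None,fx=2,fy=2)]),alpha=1.6))
E
```

```text
[ 0.4363026  -0.22456049  0.0024513 ] [-0.33688428 -0.08819567  1.24738186] 0.05975284120685219
```

View pics/pre2.png

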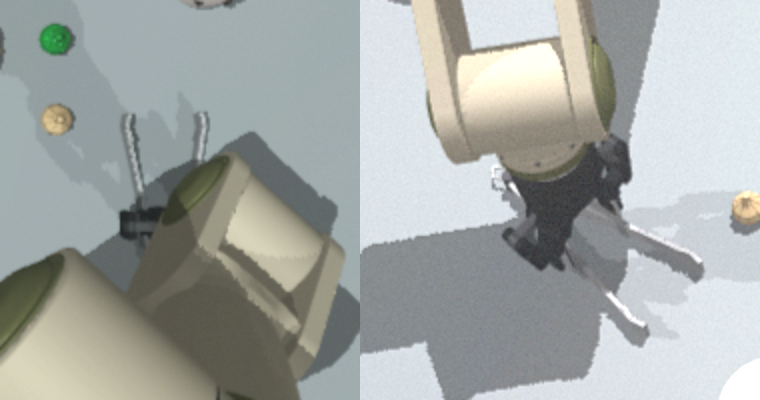

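Request:
move_arm --pt "0 0 2 0" --pt "0 0 3 0" --pt "0 0 3 0" --pt "0 0 3 0"

```text
time_s: 5.8
position: [0.4363, -0.2247, -0.0008]
tool_rot: [[-0.999, -0.033, -0.0], [-0.033, 0.999, 0.0], [0.0, 0.0, -1.0]]
ft_force: [-0.1, -0.3, 0.4]
grip_width: 0.0598
```

Request:
move_arm --pt "0 0 0 0" --pt "0 0 0 0" --pt "0 0 0 0" --pt "0 0 0 0" --pt "0 0 0 0" --grip 0.37

```text
time_s: 6.3
position: [0.4367, -0.225, -0.0002]
tool_rot: [[-0.999, -0.033, 0.001], [-0.033, 0.999, -0.001], [-0.001, -0.001, -1.0]]
ft_force: [0.1, 0.4, 5.3]
grip_width: 0.0537
```

Request:
move_arm --pt "0 0 -2 0" --pt "0 0 -6 0" --pt "0 0 -12 0" --pt "0 0 -20 0" --pt "0 0 -30 0" --pt "0 0 -42 0" --pt "0 0 -54 0" --pt "0 0 -66 0" --pt "0 0 -76 0" --pt "0 0 -82 0" --pt "0 0 -86 0" --pt "0 0 -88 0" --pt "0 0 -88 0" --pt "0 0 -88 0"

```text
time_s: 7.7
position: [0.4361, -0.2245, 0.087]
tool_rot: [[-0.999, -0.033, -0.001], [-0.033, 0.999, 0.0], [0.0, 0.0, -1.0]]
ft_force: [-0.2, -0.2, -1.0]
grip_width: 0.0538
```

```bash
python3 - <<'E'
from h import *
import cv2
o=env.observe();print(o["position"],o["ft_force"],o["wrist_torque"],o["grip_width"])
a=env.get_image("top")[180:400,380:560];b=env.get_image("scene")[200:420,60:260]
cv2.imwrite("pics/l1.png",cv2.convertScaleAbs(np.hstack([cv2.resize(a[:,:,::-1],None,fx=2,fy=2),cv2.resize(b[:,:,::-1],None,fx=2,fy=2)]),alpha=1.6))
E
```

```text
[ 0.43614187 -0.22450591  0.08702551] [-0.19383764 -0.16295765 -1.03318286] [-0.02616144 -0.01945784  0.02549852] 0.053816340470982875
```

View pics/l1.png

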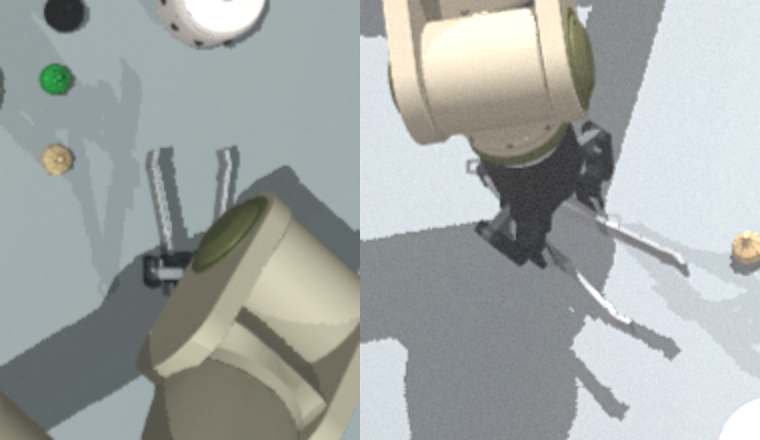

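```bash
python3 - <<'E'
from h import *
for a,b in [((256,460),(333.5,223.5)),((256,494),(360.5,194))]:
    p=tri([("top",*a),("scene",*b)]);print(p,proj("top",p)-a,proj("scene",p)-b)
print("hinge scene",onz("scene",200+165/2,60+(475-360)/2,.1))
E
```

```text
[ 0.54894902 -0.18993575  0.11099063] [-1.40525535 -1.30086177] [-0.02183889 -2.10926528]
[ 0.54823696 -0.25763116  0.11441642] [-0.38965253 -0.38848189] [-0.00356286 -0.62571908]
hinge scene [ 0.31267146 -0.2290021   0.1       ]
```

Request:
move_arm --pt "-2 4 0 0" --pt "-5 12 0 0" --pt "-9 25 0 0" --pt "-15 40 0 0" --pt "-22 58 0 0" --pt "-29 78 0 0" --pt "-37 100 0 0" --pt "-44 120 0 0" --pt "-51 140 0 0" --pt "-58 160 0 0" --pt "-65 178 0 0" --pt "-71 193 0 0" --pt "-75 205 0 0" --pt "-78 213 0 0" --pt "-80 217 0 0" --pt "-80 218 0 0" --pt "-80 218 0 0" --pt "-80 218 0 0" --pt "-80 218 0 0"

```text
time_s: 9.7
position: [0.5089, -0.0045, 0.0873]
tool_rot: [[-0.999, -0.033, -0.0], [-0.033, 0.999, -0.0], [0.0, -0.0, -1.0]]
ft_force: [0.5, 0.2, -1.2]
grip_width: 0.0538
```

```bash
python3 - <<'E'
from h import *
import cv2
o=env.observe();print(o["position"],o["ft_force"],o["wrist_torque"],o["grip_width"])
a=env.get_image("top")[180:300,300:400];b=env.get_image("scene")[240:360,240:340]
cv2.imwrite("pics/l2.png",cv2.convertScaleAbs(np.hstack([cv2.resize(a[:,:,::-1],None,fx=4,fy=4),cv2.resize(b[:,:,::-1],None,fx=4,fy=4)]),alpha=1.6))
E
```

```text
[ 0.50891627 -0.00445554  0.08732404] [ 0.48288991  0.16734762 -1.24920096] [ 0.03212286 -0.01047911 -0.02092163] 0.0538170835617718
```

View pics/l2.png

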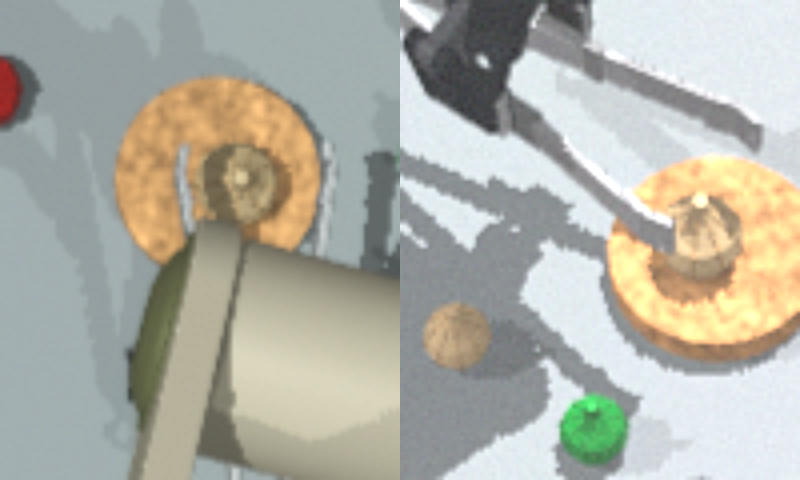

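```bash
python3 - <<'E'
from h import *
l=onz("top",180+148/4,300+183/4,.113);r=onz("top",180+146/4,300+329/4,.113);print(l,r,(l+r)/2)
l=onz("scene",240+122/4,240+357/4,.113);r=onz("scene",240+226/4,240+272/4,.113);print(l,r,(l+r)/2)
print("bulb top",onz("top",180+183/4,300+239/4,.038),"neck top", onz("top",180+178/4,300+240/4,.072), onz("scene",240+199/4,240+300/4,.072))
for z in (.03,.038): print("bulb scene",onz("scene",240+240/4,240+305/4,z))
E
```

```text
[0.6179471  0.03305828 0.113     ] [ 0.62050659 -0.03859491  0.113     ] [ 0.61922685 -0.00276832  0.113     ]
[0.62005791 0.03252776 0.113     ] [ 0.62375769 -0.03744659  0.113     ] [ 0.6219078  -0.00245942  0.113     ]
bulb top [ 0.60819333 -0.00114164  0.038     ] neck top [0.60764655 0.00132335 0.072     ] [0.60928645 0.00185711 0.072     ]
bulb scene [0.61000339 0.00471956 0.03      ]
bulb scene [0.61293218 0.00098412 0.038     ]
```

Request:
move_arm --pt "-1 1 0 0" --pt "-3 3 0 0" --pt "-3 3 0 0" --pt "-3 3 4 0" --pt "-3 3 10 0" --pt "-3 3 17 0" --pt "-3 3 24 0" --pt "-3 3 31 0" --pt "-3 3 38 0" --pt "-3 3 45 0" --pt "-3 3 51 0" --pt "-3 3 56 0" --pt "-3 3 59 0" --pt "-3 3 61 0" --pt "-3 3 61 0" --pt "-3 3 61 0"

```text
time_s: 11.4
position: [0.512, -0.001, 0.0265]
tool_rot: [[-0.999, -0.033, 0.0], [-0.033, 0.999, -0.0], [-0.0, -0.0, -1.0]]
ft_force: [-0.3, 0.1, -1.7]
grip_width: 0.0538
```

```bash
python3 - <<'E'
from h import *
import cv2
o=env.observe();print(o["position"],o["ft_force"],o["wrist_torque"],o["grip_width"])
a=env.get_image("top")[180:300,300:400];b=env.get_image("scene")[240:360,240:340]
cv2.imwrite("pics/l3.png",cv2.convertScaleAbs(np.hstack([cv2.resize(a[:,:,::-1],None,fx=4,fy=4),cv2.resize(b[:,:,::-1],None,fx=4,fy=4)]),alpha=1.6))
E
```

```text
[ 0.51199213 -0.00098092  0.0264914 ] [-0.25828728  0.11495383 -1.71605504] [ 0.00380259  0.00148105 -0.0308737 ] 0.05384929956714189
```

View pics/l3.png

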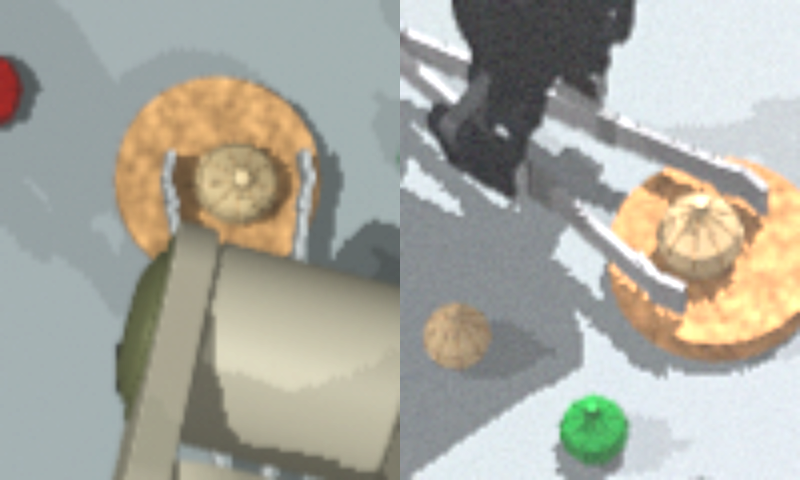

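Request:
move_arm --pt "0 0 0 0" --pt "0 0 0 0" --pt "0 0 0 0" --pt "0 0 0 0" --grip 0.46 --grip_force 25

```text
time_s: 11.9
position: [0.5119, -0.001, 0.0263]
tool_rot: [[-0.999, -0.033, 0.0], [-0.033, 0.999, -0.0], [-0.0, -0.0, -1.0]]
ft_force: [0.2, -0.2, -1.2]
grip_width: 0.0461
```

Request:
move_arm --pt "0 0 0 0" --pt "0 0 0 0" --pt "0 0 0 0" --pt "0 0 0 0" --pt "0 0 0 0" --grip 0.58 --grip_force 25

```text
time_s: 12.4
position: [0.5119, -0.001, 0.0263]
tool_rot: [[-0.999, -0.033, 0.0], [-0.033, 0.999, 0.0], [-0.0, 0.0, -1.0]]
ft_force: [1.2, -0.1, -0.5]
grip_width: 0.0403
```

```bash
python3 - <<'E'
from h import *
import cv2
o=env.observe();print(o["position"],o["ft_force"],o["wrist_torque"],o["grip_width"])
a=env.get_image("top")[180:300,300:400];b=env.get_image("scene")[240:360,240:340]
cv2.imwrite("pics/l4.png",cv2.convertScaleAbs(np.hstack([cv2.resize(a[:,:,::-1],None,fx=4,fy=4),cv2.resize(b[:,:,::-1],None,fx=4,fy=4)]),alpha=1.6))
E
```

```text
[ 0.51192408 -0.00095703  0.02632641] [ 1.20981078 -0.08849825 -0.50614408] [ 0.03766486 -0.05559171  0.04187315] 0.040294344181178464
```

View pics/l4.png

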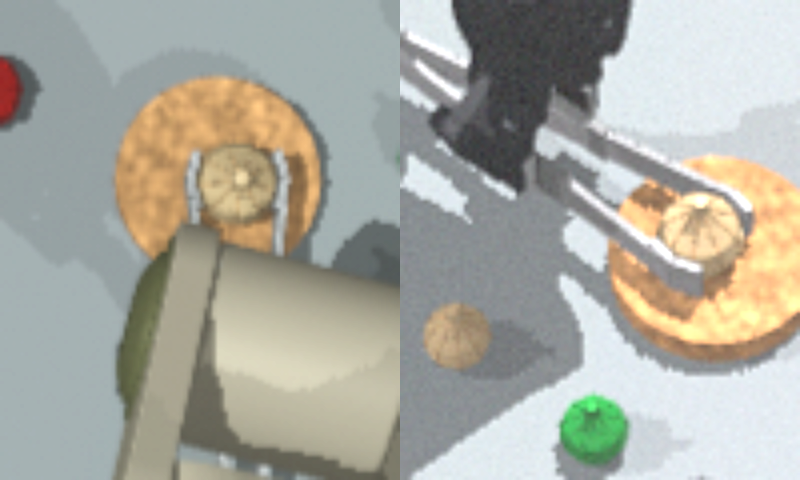

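Request:
move_arm --pt "0 0 -1 0" --pt "0 0 -3 0" --pt "0 0 -6 0" --pt "0 0 -10 0" --pt "0 0 -15 0" --pt "0 0 -20 0" --pt "0 0 -26 0" --pt "0 0 -32 0" --pt "0 0 -39 0" --pt "0 0 -46 0" --pt "0 0 -53 0" --pt "0 0 -60 0" --pt "0 0 -66 0" --pt "0 0 -71 0" --pt "0 0 -75 0" --pt "0 0 -78 0" --pt "0 0 -80 0" --pt "0 0 -80 0" --pt "0 0 -80 0"

```text
time_s: 14.4
position: [0.5118, -0.0009, 0.1062]
tool_rot: [[-0.999, -0.033, -0.0], [-0.033, 0.999, 0.0], [0.0, 0.0, -1.0]]
ft_force: [-0.2, 0.5, -2.2]
grip_width: 0.0404
```

```bash
python3 - <<'E'
from h import *
import cv2
o=env.observe();print(o["position"],o["ft_force"],o["wrist_torque"],o["grip_width"])
a=env.get_image("top")[180:300,300:400];b=env.get_image("scene")[210:330,240:340]
cv2.imwrite("pics/l5.png",cv2.convertScaleAbs(np.hstack([cv2.resize(a[:,:,::-1],None,fx=4,fy=4),cv2.resize(b[:,:,::-1],None,fx=4,fy=4)]),alpha=1.6))
E
```

```text
[ 0.51180371 -0.00093452  0.10616689] [-0.23031741  0.5044155  -2.15536327] [ 0.05761113  0.05912164 -0.01258588] 0.04039351610100461
```

View pics/l5.png

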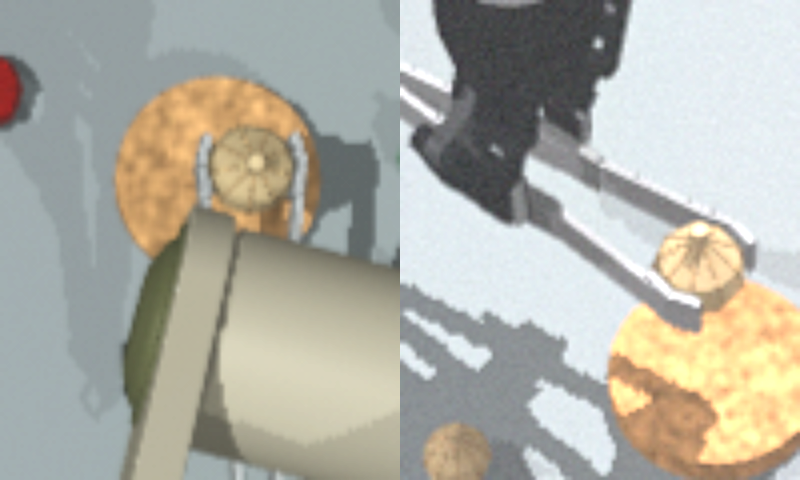

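Request:
move_arm --pt "0 3 0 0" --pt "-1 9 0 0" --pt "-1 18 0 0" --pt "-2 30 0 0" --pt "-3 45 0 0" --pt "-4 62 0 0" --pt "-5 80 0 0" --pt "-6 99 0 0" --pt "-8 118 0 0" --pt "-9 137 0 0" --pt "-10 156 0 0" --pt "-11 175 0 0" --pt "-13 194 0 0" --pt "-14 212 0 0" --pt "-15 229 0 0" --pt "-16 244 0 0" --pt "-17 257 0 0" --pt "-17 267 0 0" --pt "-18 275 0 0" --pt "-18 280 0 0"

```text
time_s: 16.5
position: [0.5206, 0.28, 0.1063]
tool_rot: [[-0.999, -0.033, 0.0], [-0.033, 0.999, -0.0], [-0.0, -0.0, -1.0]]
ft_force: [0.4, -0.3, -1.6]
grip_width: 0.0402
```

Request:
move_arm --pt "0 0 0 0" --pt "0 0 0 0" --pt "0 0 0 0" --pt "0 0 0 0" --pt "0 0 0 0"

```text
time_s: 17.0
position: [0.5207, 0.2792, 0.1064]
tool_rot: [[-0.999, -0.033, 0.0], [-0.033, 0.999, -0.0], [-0.0, -0.0, -1.0]]
ft_force: [0.2, 0.1, -2.6]
grip_width: 0.0404
```

```bash
python3 - <<'E'
from h import *
import cv2
o=env.observe();print(o["position"],o["ft_force"],o["wrist_torque"],o["grip_width"])
a=env.get_image("top")[170:290,170:270];b=env.get_image("scene")[130:250,340:440]
cv2.imwrite("pics/l6.png",cv2.convertScaleAbs(np.hstack([cv2.resize(a[:,:,::-1],None,fx=4,fy=4),cv2.resize(b[:,:,::-1],None,fx=4,fy=4)]),alpha=1.6))
for s in ["top","scene"]:
  for d in env.tip_of(s,"bulb_center"): print(s,d["point"],d["conf"],onz(s,*d["point"],.117))
E
```

```text
[0.52067338 0.27920205 0.10636039] [ 0.16436077  0.05466121 -2.57089272] [0.01038813 0.04469597 0.03330481] 0.04044241675861454
top [198.9, 294.1] 0.77 [0.65083363 0.13486455 0.117     ]
top [185.3, 412.8] 0.76 [ 0.68301705 -0.09751054  0.117     ]
top [213.6, 215.5] 0.66 [0.61859702 0.28683504 0.117     ]
top [221.2, 406.5] 0.5 [ 0.61187575 -0.08569552  0.117     ]
top [259.0, 408.1] 0.46 [ 0.53808634 -0.08944222  0.117     ]
scene [349.0, 288.8] 0.79 [ 0.66444477 -0.14223872  0.117     ]
scene [323.3, 250.2] 0.78 [ 0.57834718 -0.14567262  0.117     ]
scene [369.9, 317.0] 0.78 [ 0.72656757 -0.1428822   0.117     ]
scene [269.4, 372.3] 0.74 [0.68482084 0.08243464 0.117     ]
scene [190.5, 399.6] 0.58 [0.61688383 0.28303685 0.117     ]
```

View pics/l6.png

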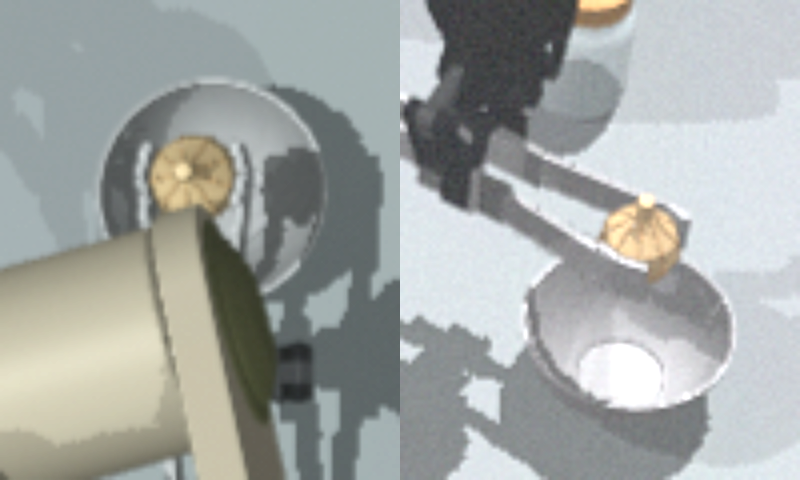

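```bash
python3 - <<'E'
from h import *
print(tri([("top",213.6,215.5),("scene",190.5,399.6)])); o=env.observe();print(o["position"],o["grip_width"],abs(o["qvel"]).max())
print(env.close_job())
E
```

```text
[0.61737231 0.28603617 0.11503978]
[0.52059946 0.27941285 0.1063204 ] 0.04036171754198828 0.17163524361861732
the job is handed in; nothing more can be done
None
```

I gripped the tongs across their pads, lifted them, and closed them on the garlic bulb on the trivet. I then lifted the bulb, carried it over the steel bowl and handed the job in at about 17 s, still holding it. The hand-in gives no verdict.

- **Position:** the two cameras together put the bulb centre at (0.617, 0.286, 0.115) m. That is within about 1 cm of the bowl's middle, measured at about (0.617–0.621, 0.278–0.284).
- **Height:** the bulb's underside is about 97 mm above the counter, some 47 mm over the bowl's rim.
- **Hold:** the grip stayed steady at 40.4 mm and the arm was practically still. The pictures show only the tongs touching the bulb, and the bulb and tongs clear of the bowl. I compared no before-and-after positions for the bowl, keeper, grater and jar. The path kept clear of all four.
- **Disagreements:** the cameras differed by a few millimetres on the bulb and bowl. A force of about 5 N also showed at the wrist while the fingers closed on the tongs at the counter, and it was gone once they were lifted.

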